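# Make up two bearing repair kits in the spares store

### The arm

A 6-joint arm with a two-finger parallel gripper is mounted at the origin on the work surface. World frame = base frame: x ahead of the robot, y to its left, z up, the work surface at z = 0. Lengths are in mm, angles in rad, forces in N, time in s.
With the tool pointing down it reaches from about 300 to 775 mm from the base axis. Payload 14.6 kg.
Tool frame: the origin (TCP) lies on the centre line of the jaws, within the pads' length; the fingertips stand 19 mm ahead of it and the grasp point (between the pads) is the TCP (bot.tip_reach is the distance from the TCP to the fingertips, in mm); z points along the fingers, y is the line along which they close (so a half turn about z gives the same grasp; the last joint's range is limited). The gripper opens to 85 mm and grips with 20 to 120 N. Pads are 22 mm wide; open, the fingers measure 114 mm over their backs; the gripper's body (76 mm by 85 mm) begins 54 mm behind the grasp point. The pads swing forward as they close: fully open they stand 13 mm farther back than shut.
Start: joints at [-1.416, 0.3, 1.521, -0, 1.321, -0.067], TCP at [120.986, -536.518, 250.281] pointing down, gripper open.
Joint ranges: [-3.03, 3.03], [-0.79, 2.21], [0.23, 2.52], [-1.04, 4.18], [0, 3.07], [-2.55, 2.55]. Speed limits (rad/s): [2.22, 2.22, 2.57, 3.14, 3.14, 3.14].

### API

Orientations are given as a unit quaternion [w, x, y, z].
In Python, from rig import bot gives the robot as it stands. Calls block until the motion is done:
- bot.move_to(position, orientation): joint-space move of the TCP to a pose.
- bot.servo_line(position, attitude=None, speed=150, until_force=None): straight line of the TCP; attitude=None keeps the orientation; speed is the mean speed in mm/s. With until_force (N) it stops when the force on the tool has changed by that much, and returns True; else False.
- bot.move_joints(angles): joint-space move.
- bot.move_gripper(opening, grip_force=None): finger opening in mm; grip_force is the grip in N (None keeps the last); returns when the fingers have stopped.
- bot.dwell(seconds).
- bot.ik(position, orientation): joint angles nearest the present ones, or None.
- bot.read_state(): the state.
- bot.read_camera(name): name is "side" or "top"; returns a dict with "image" (384x512x3 uint8, blue, green, red), "depth" (384x512 float32, mm along the optical axis (not along the pixel's ray), 0 where there is no reading), "fovy" (degrees; the focal length in pixels is half the picture's height over the tangent of half this angle, whatever the lens; pixels are square), "cx", "cy" (the principal point, pixels), "eye" and "attitude" of the camera in the world. Camera axes: x right, y down, z forward; pixel columns grow to the right and rows downward; lengths in mm; the calibration is good to about 2 mm. A picture is of the moment at which its call begins.
A pose or a line that the arm cannot do raises bot.MotionError and nothing moves.
- bot.finish_job(): hands the job in; it is judged then, once.
The state is a dict: "clock": time; "joint_positions": joint angles; "qvel": joint speeds; "effort": joint torques, N m; "ee_pos": TCP position; "tool_rot": TCP orientation; "ft_force": force on the tool from outside, world axes, zero at the start; "moment": the same for the moment, N m; "grip_width": finger opening in mm; "grip_force": force on a finger pad.
Only numpy, scipy, OpenCV 4.12 (cv2) and the standard library are available. Lean on these libraries where they do the work, as an engineer would, in place of code of your own. Each camera call takes 0.05 s, during which the arm holds its last target. There are 200 camera calls.

### The job

Make up two repair kits from the parts standing on the bench: the stepped spindle and the narrow sleeve go in the tray with two compartments; the bearing block, the wide sleeve and the flanged bush go in the tray with three compartments. Put one part in each compartment, in any order, flat on the tray's floor and the same way up as it stands now. Leave the hexagon nut, the wrench and the jar where they are.

Things in the scene. Friction and masses are not known exactly. Their poses are not given: they have to be found in the camera images.
- spindle: Bare steel stepped spindle: foot 34 mm diameter and 28 mm high, above it a 24 mm diameter journal, 75 mm high in all, about 0.35 kg. Origin at the centre of its underside, z up its axis. Stands upright on the bench in the front row of stock at the start, loose.
- narrow_sleeve: Narrow spacer sleeve: plain steel tube standing on end, 34 mm outside diameter, 18 mm bore, 42 mm high, about 0.2 kg. Origin at the centre of its underside, z up its axis. Stands upright on the bench in the front row of stock at the start, loose.
- wide_sleeve: Wide spacer sleeve: plain steel tube standing on end, 54 mm outside diameter, 32 mm bore, 42 mm high, about 0.45 kg. Origin at the centre of its underside, z up its axis. Stands upright on the bench in the front row of stock at the start, loose.
- bearing_block: Grey cast bearing block: foot 30 mm (its x) by 62 mm (its y), 12 mm thick, with a round-topped housing 30 mm thick (x), 44 mm wide (y) and 46 mm high in all with flat faces across x; about 0.4 kg. Origin at the centre of its underside, z up. Its best grasp is across its x, 30 mm wide. Stands upright on the bench in the front row of stock at the start, loose.
- flanged_bush: Brass flanged bush standing on its flange: flange 56 mm diameter and 8 mm thick at the bottom, barrel 38 mm diameter, 44 mm high in all, about 0.3 kg. Origin at the centre of its underside, z up its axis. Stands upright on the bench in the front row of stock at the start, loose.
- hex_nut: Dark steel long hexagon nut, 36 mm across flats, 32 mm high, about 0.22 kg; not wanted in either kit. Origin at the centre of its underside, z up its axis. Stands upright on the bench in the front row of stock at the start, loose.
- tray2: Fixed plywood kit tray with two square compartments in a row, 90 mm (its x) by 175 mm (its y), walls 18 mm high and 5 mm thick, floor 5 mm thick. Each compartment is 80 x 80 mm inside; their centres are at x = 0 and y = -42.5 and +42.5 mm in the tray's frame. Origin at the centre of its underside, z up.
- tray3: Fixed plywood kit tray with three square compartments in a row, 90 mm (its x) by 260 mm (its y), walls 18 mm high and 5 mm thick, floor 5 mm thick. Each compartment is 80 x 80 mm inside; their centres are at x = 0 and y = -85, 0 and +85 mm in the tray's frame. Origin at the centre of its underside, z up.
- wrench: Steel wrench, 200 mm long, lying flat on the bench beyond the trays, roughly crosswise; loose, a bystander. Its length is its x axis.
- jar: Closed jar, 66 mm diameter, 90 mm high, standing on the bench to the left of the trays; loose, a bystander. Origin at the centre of its underside.
Mind the look-alikes: they are no part of the job. Leave any green or turquoise look-alike of the bearing_block alone.

How it is judged:
By the outcome, as a careful person would: the job done as asked, in the order asked, and still so for the second after the job is handed in, with the robot touching nothing.
It also fails if it takes over 128 s, if anything falls off the work surface, if the arm or the gripper's body presses on something with over 40 N, if the wrist force passes 120 N, or if a joint passes its speed limit or range.

## Working session

There is one attempt and no reset: what is moved stays moved. The work goes in short steps, each a Python script; the robot and the scene stay as the last script left them, time stands still between calls to the robot, and variables do not carry over. Pictures are saved under pics/ and viewed, at most 14 in all, crops included, and the job is handed in when it is done.

```bash
mkdir -p pics; ls
python3 - <<'E'
from rig import bot
import cv2,numpy as np
for n in("top","side"):
    c=bot.read_camera(n); cv2.imwrite(f"pics/{n}0.png",c["image"]); np.savez(f"{n}0.npz",**c)
    print(n,c["fovy"],c["cx"],c["cy"],c["eye"],c["attitude"],(c["depth"]>0).mean())
print(bot.read_state())
E
```

```text
pics
top 57.84320546645155 259.099741003567 189.94097961305908 [400.39709315  46.43505579 831.9337473 ] [-0.07711515  0.75968684 -0.64234447  0.06574759] 0.9959971110026041
side 55.13730438359036 250.9172652329364 192.91261685582631 [ 32.32258797 652.18608388 750.72014318] [ 0.1451436  -0.3252035   0.85404346 -0.37919097] 0.996063232421875
{'clock': 0.1, 'joint_positions': array([-1.41557655e+00,  3.00411640e-01,  1.52152524e+00,  1.00486140e-05,
        1.32067900e+00, -6.66100944e-02]), 'qvel': array([-0.00101723, -0.00281803, -0.00135308, -0.00037042, -0.00043884,
       -0.00099354]), 'effort': array([ 1.76324465e-03, -5.44376314e+01, -3.62368262e+01, -1.77780521e-05,
        3.10446943e-03, -5.00946544e-05]), 'ee_pos': array([ 120.973142  , -536.33915482,  249.77753672]), 'tool_rot': array([-5.11327906e-04,  9.93855250e-01,  1.10686409e-01, -1.77970253e-05]), 'ft_force': array([-0.01547394, -0.48832438, -0.45998621]), 'moment': array([ 0.02200722,  0.05545388, -0.05791821]), 'grip_force': 0.0, 'grip_width': 85.59008053689513}
```

View pics/top0.png

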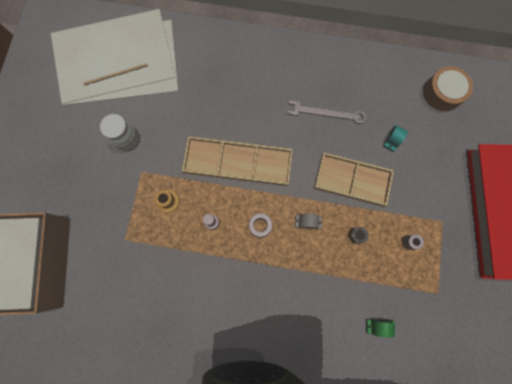

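View pics/side0.png

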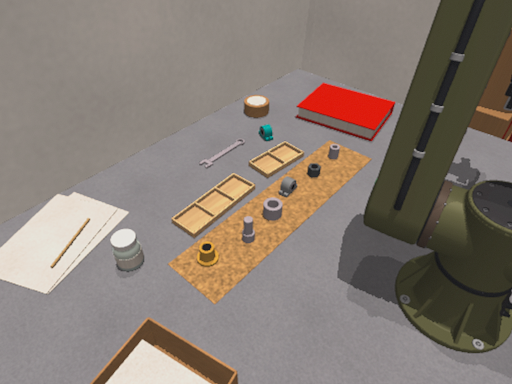

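Top view: bush (166,200), spindle (210,221), wide sleeve (260,225), block (309,220), nut (359,235), narrow sleeve (415,242), tray3 (238,160) and tray2 (354,180). The side view shows the same order. Next I check the lens model by fitting the bench plane, then get heights and blobs from depth.

```bash
cat > vis.py <<'E'
import numpy as np,cv2
from scipy.spatial.transform import Rotation as R
def rot(c): w,x,y,z=c["attitude"]; return R.from_quat([x,y,z,w]).as_matrix()
def cloud(c):
    h,w=c["depth"].shape; f=h/2/np.tan(np.radians(float(c["fovy"]))/2)
    u,v=np.meshgrid(np.arange(w),np.arange(h)); d=c["depth"]
    P=np.stack([(u-c["cx"])/f*d,(v-c["cy"])/f*d,d],-1)
    return P@rot(c).T+c["eye"]
E
python3 - <<'E'
from vis import *
for n in("top","side"):
    c=np.load(n+"0.npz"); P=cloud(c)
    hsv=cv2.cvtColor(c["image"],cv2.COLOR_BGR2HSV)
    if n=="top":
        for u,v in[(30,180),(80,330),(300,330),(460,350),(430,160),(230,60),(340,135),(140,240),(290,250),(430,270),(20,40),(400,40)]: print((u,v),P[v,u].round(1))
    m=((P[...,2]>13)&(P[...,2]<110)&(np.abs(P[...,1])<420)&(P[...,0]>250)&(P[...,0]<750)).astype(np.uint8)
    k,l,s,_=cv2.connectedComponentsWithStats(m)
    for i in range(1,k):
        if s[i,4]<25: continue
        q=P[l==i]; zt=np.percentile(q[:,2],95); t=q[q[:,2]>zt-5]
        print(n,s[i].tolist(),"ztop",zt.round(1),"topmid",((t.min(0)+t.max(0))/2).round(1),"ext",np.ptp(t,axis=0).round(1),c["image"][l==i].mean(0).round())
E
python3 - <<'E'
import cv2
i=cv2.imread("pics/top0.png")[130:270,130:450]
cv2.imwrite("pics/top0c.png",cv2.resize(i,None,fx=2.5,fy=2.5,interpolation=cv2.INTER_CUBIC))
E
```

```text
(30, 180) [500.1 632.    2.2]
(80, 330) [184.7 418.    2.4]
(300, 330) [266.9 -70.1   2.5]
(460, 350) [ 2.841e+02 -4.290e+02 -2.000e-01]
(430, 160) [ 713.4 -330.5    4.8]
(230, 60) [901.4 208.    2.7]
(340, 135) [ 7.431e+02 -1.038e+02  2.000e-01]
(140, 240) [402.8 332.2   1.5]
(290, 250) [438.6 -21.4   4.4]
(430, 270) [ 447.4 -349.4    3.1]
(20, 40) [866.8 773.4   1.2]
(400, 40) [1611.2 -479.8 -749.4]
top [111, 114, 28, 36, 650] ztop 92.6 topmid [643.2 406.5  91.3] ext [55.6 26.7  7. ] [108. 112. 113.]
top [386, 134, 21, 16, 189] ztop 46.7 topmid [ 742.7 -234.6   45.4] ext [14.3 31.6  7.1] [89. 93. 54.]
top [182, 136, 111, 49, 843] ztop 21.7 topmid [632.  138.   20.6] ext [101.3 262.2   7.6] [100. 128. 144.]
top [315, 152, 79, 54, 639] ztop 21.7 topmid [ 633.1 -148.4   19.9] ext [104.8 180.2   6.3] [100. 128. 144.]
top [155, 190, 20, 18, 270] ztop 47.7 topmid [506.  287.4  46.2] ext [36.4 36.8  6.9] [ 60.  90. 113.]
top [249, 213, 24, 24, 320] ztop 45.6 topmid [483.4  56.9  43.6] ext [51.7 53.1  5.8] [133. 136. 148.]
top [296, 213, 26, 15, 333] ztop 48.4 topmid [512.5 -53.   46.9] ex
[... 804 characters left out ...]
top 34.8 topmid [ 497.7 -167.    33.4] ext [34.9 38.9  6.7] [63. 66. 69.]
side [171, 173, 84, 62, 614] ztop 20.9 topmid [630.9 140.7  19.4] ext [101.8 262.5   7.1] [117. 163. 195.]
side [280, 176, 16, 19, 204] ztop 47.1 topmid [511.2 -49.5  45.8] ext [30.6 29.3  7.2] [102. 106. 111.]
side [263, 197, 19, 21, 340] ztop 44.5 topmid [482.7  60.7  42.7] ext [52.5 54.9  6.4] [120. 119. 132.]
side [242, 216, 12, 25, 244] ztop 76.3 topmid [472.3 174.3  74.6] ext [22.3 22.7  6.4] [112. 113. 127.]
side [118, 228, 25, 35, 276] ztop 92.3 topmid [642.8 408.3  90.7] ext [54.3 22.9  6.7] [162. 168. 170.]
side [199, 241, 16, 20, 262] ztop 46.9 topmid [505.2 290.5  45.3] ext [37.2 36.9  6.7] [ 48. 102. 138.]
```

View pics/top0c.png

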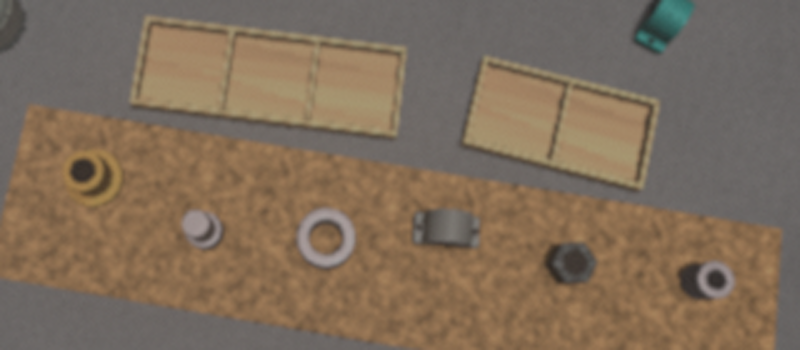

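The crop confirms the layout: the grey block stands with its foot crosswise, and the trays are tilted slightly. The two views agree within about 4 mm, and heights and diameters match the given sizes. Now the angles.

Run:
```python
from vis import *
from rig import bot
print(bot.tip_reach)
for n in("top","side"):
    c=np.load(n+"0.npz"); P=cloud(c).reshape(-1,3)
    for nm,xy,r,z0,z1 in[("tray3",(631.5,139),150,12,24),("tray2",(633,-146),110,12,24),("block foot",(512,-51),42,8,60),("block hous",(512,-51),42,30,60)]:
        q=P[(np.hypot(*(P[:,:2]-xy).T)<r)&(P[:,2]>z0)&(P[:,2]<z1)][:,:2].astype(np.float32)
        (x,y),(w,h),a=cv2.minAreaRect(q)
        if w>h: a-=90
        # now direction of the short side... long side = a+90
        print(n,nm,"ctr",round(x,1),round(y,1),"short",round(min(w,h),1),"long",round(max(w,h),1),"short-axis ang deg",round((a+90)%180-90,1))
```

```text
19.0
top tray3 ctr 632.2 138.0 short 91.6 long 259.8 short-axis ang deg 2.4
top tray2 ctr 633.5 -148.8 short 91.4 long 175.8 short-axis ang deg -5.5
top block foot ctr 511.7 -53.9 short 31.2 long 60.6 short-axis ang deg 4.4
top block hous ctr 511.7 -54.0 short 30.9 long 41.6 short-axis ang deg 5.8
side tray3 ctr 585.6 139.5 short 185.7 long 261.3 short-axis ang deg 1.9
side tray2 ctr 631.9 -145.3 short 93.8 long 178.7 short-axis ang deg -5.2
side block foot ctr 510.0 -48.8 short 32.7 long 63.3 short-axis ang deg 0.9
side block hous ctr 510.2 -48.9 short 31.6 long 40.2 short-axis ang deg 4.3
```

```bash
cat > job.py <<'E'
import numpy as np
from rig import bot
A2,A3,AB=np.radians([-5.4,2.3,4.8])
def comp(ctr,a,y): return np.array(ctr)+y*np.array([-np.sin(a),np.cos(a)])
T2,T3=(632.7,-147.),(632.,139.)
# part: pick xy, closing angle, width, TCP height above part's underside, place xy, closing angle
PARTS={
"spindle":((472.5,172.5),A2,24,53,comp(T2,A2,42.5),A2),
"narrow_sleeve":((503,-294.),A2,34,38,comp(T2,A2,-42.5),A2),
"bearing_block":((511,-51.3),AB,30,38,comp(T3,A3,-85),A3),
"wide_sleeve":((483,58.8),A3,54,38,comp(T3,A3,0),A3),
"flanged_bush":((505.6,289.),A3,38,38,comp(T3,A3,85),A3)}
Q=lambda phi,s:(lambda a:[0,np.cos(a/2),np.sin(a/2),0])(phi+s*np.pi/2)
UP=165
def yawsign(xy,phi,xy2,phi2):
    best=[]
    for s in(1,-1):
        js=[bot.ik([*p,UP],Q(f,s)) for p,f in((xy,phi),(xy2,phi2))]
        if all(j is not None for j in js): best.append((max(abs(j[5]) for j in js),s))
    return min(best)[1]
def pick(n):
    xy,phi,w,h,xy2,phi2=PARTS[n]; s=yawsign(xy,phi,xy2,phi2)
    bot.move_gripper(min(w+30,84),60)
    bot.move_to([*xy,UP],Q(phi,s)); 
    hit=bot.servo_line([*xy,h],speed=120,until_force=12)
    bot.move_gripper(max(w-12,0),60)
    bot.servo_line([*xy,UP],speed=150)
    st=bot.read_state(); print(n,"s",s,"hit",hit,"width",st["grip_width"].__round__(1),"gf",round(float(st["grip_force"]),1),"fz",st["ft_force"].round(1),"t",round(st["clock"],1))
    return s,abs(st["grip_width"]-w)<5
def place(n,s):
    xy,phi,w,h,xy2,phi2=PARTS[n]
    bot.move_to([*xy2,UP],Q(phi2,s))
    bot.servo_line([*xy2,h+5+8],speed=130)
    hit=bot.servo_line([*xy2,h+5-3],speed=25,until_force=6)
    z=bot.read_state()["ee_pos"][2]
    bot.move_gripper(w+14); bot.servo_line([*xy2,UP],speed=150)
    print(n,"placed hit",hit,"z over floor",round(z-h-5,1),"t",round(bot.read_state()["clock"],1))
E
python3 - <<'E'
from job import *
import cv2
s,ok=pick("spindle")
cv2.imwrite("pics/side1.png",bot.read_camera("side")["image"])
print(s,ok)
E
```

```text
spindle s 1 hit False width 22.0 gf 58.8 fz [-0.4  0.  -3.9] t 5.7
1 True
```

View pics/side1.png

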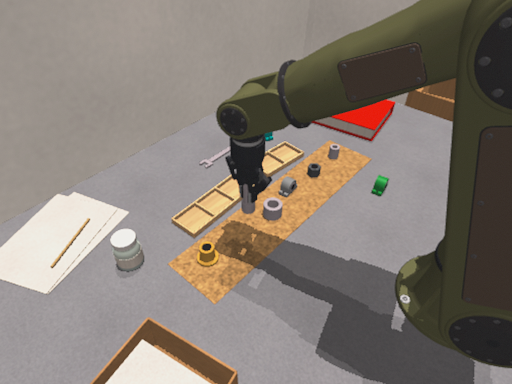

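The side view shows the spindle held upright and lifted at about (247,205), with the other parts undisturbed. I'll place it and do the narrow sleeve.

Run:
```python
from job import *
import cv2
place("spindle",1)
s,ok=pick("narrow_sleeve")
if ok: place("narrow_sleeve",s)
bot.move_to([430,150,250],Q(0,1))
i=[bot.read_camera(n)["image"] for n in("top","side")]
cv2.imwrite("pics/b2.png",cv2.resize(i[0][120:280,140:460],None,fx=2.4,fy=2.4,interpolation=3)); cv2.imwrite("pics/b2s.png",cv2.resize(i[1][110:280,160:380],None,fx=3,fy=3,interpolation=3))
```

```text
spindle placed hit True z over floor 0.2 t 9.4
narrow_sleeve s 1 hit False width 32.4 gf 59.6 fz [-0.1 -0.8 -2.1] t 13.3
narrow_sleeve placed hit True z over floor 1.0 t 16.7
```

View pics/b2.png

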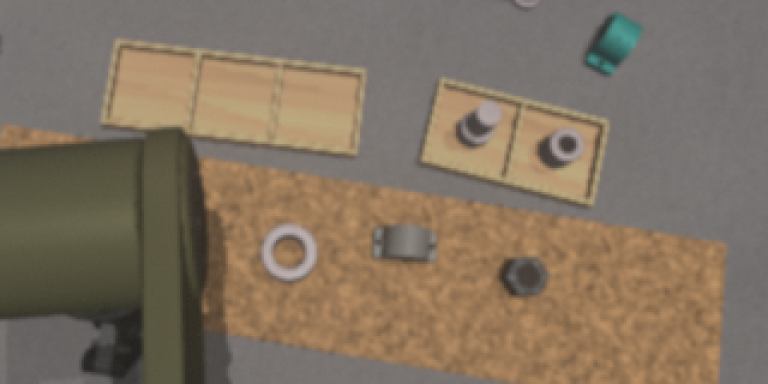

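View pics/b2s.png

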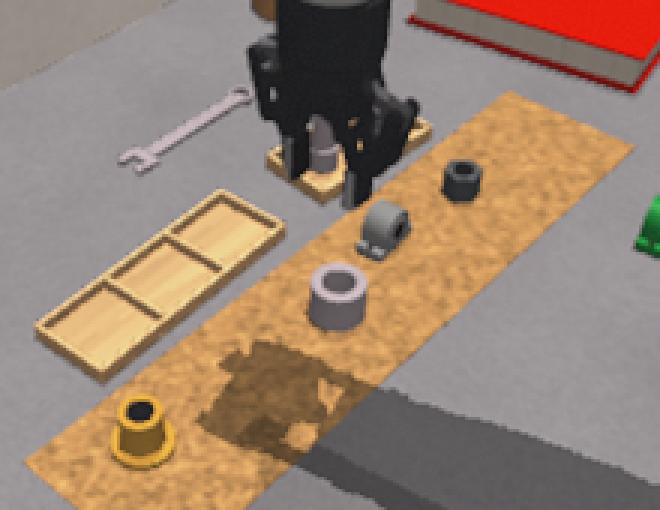

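Both parts stand upright in tray2, the spindle at (478,125) and the sleeve at (562,147) in the top crop. The rest is undisturbed, so I continue with the other three.

Run:
```python
from job import *
import cv2
for n in("bearing_block","wide_sleeve","flanged_bush"):
    s,ok=pick(n)
    if not ok: break
    place(n,s)
bot.move_to([120,-536,250],[0,.99386,.11069,0])
from vis import *
for n in("top","side"):
    c=bot.read_camera(n); i=c["image"]; np.savez(n+"1.npz",**c)
    cv2.imwrite(f"pics/end_{n}.png",cv2.resize(i[100:270,100:450] if n=="top" else i[110:280,100:380],None,fx=2.2,fy=2.2,interpolation=3))
    P=cloud(c)
    m=((P[...,2]>27)&(P[...,2]<110)&(np.abs(P[...,1])<420)&(P[...,0]>250)&(P[...,0]<800)).astype(np.uint8)
    k,l,st,_=cv2.connectedComponentsWithStats(m)
    for j in range(1,k):
        q=P[l==j]
        if len(q)<25: continue
        zt=np.percentile(q[:,2],95); t=q[q[:,2]>zt-5]; print(n,zt.round(1),((t.min(0)+t.max(0))/2)[:2].round(1),np.ptp(t,axis=0).round(0))
for k,v in PARTS.items(): print(k,v[4].round(1))
```

```text
bearing_block s 1 hit False width 28.8 gf 59.5 fz [-0.1  0.2 -4.9] t 22.0
bearing_block placed hit True z over floor 0.6 t 25.4
wide_sleeve s 1 hit False width 51.8 gf 63.4 fz [-0.3  0.6 -4.3] t 29.1
wide_sleeve placed hit True z over floor 1.0 t 32.5
flanged_bush s 1 hit False width 35.6 gf 60.1 fz [-0.1 -0.5 -3.2] t 36.1
flanged_bush placed hit True z over floor 0.8 t 39.4
top 92.5 [643.6 406.8] [57. 26.  6.]
top 48.5 [ 754.5 -235.7] [33. 34.  7.]
top 52.9 [629.4 222.2] [37. 36.  6.]
top 50.6 [632.7 136.8] [53. 52.  6.]
top 53.1 [636.5  52. ] [31. 29.  8.]
top 83.2 [ 637.2 -106.5] [22. 23.  6.]
top 50.0 [ 629.7 -190.6] [32. 33.  6.]
top 36.0 [ 499.3 -170.7] [39. 38.  8.]
top 48.3 [ 306.  -244.9] [32. 32.  7.]
side 47.3 [ 752.2 -233.4] [26. 30.  6.]
side 49.8 [ 630.1 -185.6] [35. 33.  6.]
side 81.1 [ 635.8 -102.6] [21. 23.  8.]
side 34.8 [ 498.  -168.5] [36. 44.  6.]
side 52.0 [634.3  56. ] [31. 31.  7.]
side 49.3 [632.4 140.3] [53. 54.  6.]
side 51.9 [629.6 225.4] [36. 37.  6.]
side 92.5 [641.9 408.5] [53. 23.  6.]
spindle [ 636.7 -104.7]
narrow_sleeve [ 628.7 -189.3]
bearing_block [635.4  54.1]
wide_sleeve [632. 139.]
flanged_bush [628.6 223.9]
```

View pics/end_top.png

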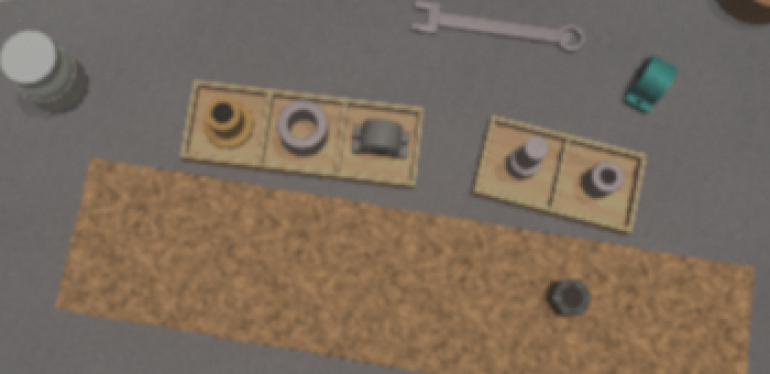

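View pics/end_side.png

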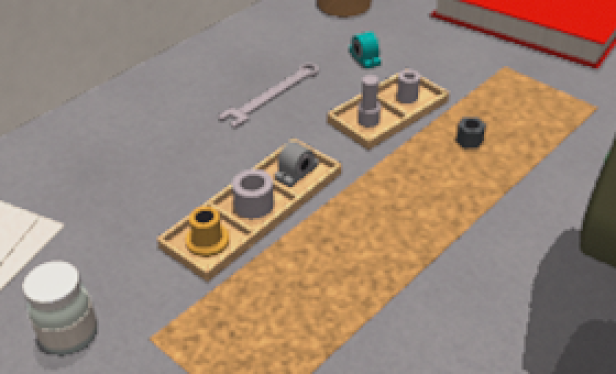

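All five parts stand upright in their compartments, within about 4 mm of target in both views. The nut, jar, wrench and look-alikes have not moved; the teal one only reads differently because I widened the x limit of the search.

```bash
python3 -c "
from rig import bot
print(bot.finish_job())"
```

```text
the job is handed in; nothing more can be done
None
```

The job is handed in, about 40 s in: both kits are made up with one part upright in each compartment, and the nut, wrench, jar and look-alikes were left where they were.

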